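# Clear a jammed clip stick from a clip-gun magazine

## Robot

A 7-joint arm with a two-finger parallel gripper is mounted at the origin on the work surface. World frame = base frame: x ahead of the robot, y to its left, z up, the work surface at z = 0. Lengths are in mm, angles in rad, forces in N, time in s.
With the tool pointing down it reaches from about 425 to 800 mm from the base axis. Payload 8.3 kg.
Tool frame: the origin (TCP) lies on the centre line of the jaws, within the pads' length; the fingertips stand 25 mm ahead of it and the grasp point (between the pads) lies 6 mm ahead of it; z points along the fingers, y is the line along which they close (so a half turn about z gives the same grasp; the last joint's range is limited). The gripper opens to 85 mm and grips with 20 to 120 N. Pads are 22 mm wide; open, the fingers measure 114 mm over their backs; the gripper's body (76 mm by 85 mm) begins 54 mm behind the grasp point. The pads swing forward as they close: fully open they stand 13 mm farther back than shut.
Start: joints at [-1.247, 0.383, 0.016, 1.37, -0.006, 1.388, -0.046], TCP at [235.716, 578.829, 256.279] pointing down, gripper open.
Joint ranges: [-2.95, 2.95], [-0.25, 2.06], [-1.52, 1.56], [0.18, 2.33], [-1.44, 4.58], [0.02, 2.06], [-3.01, 3.01]. Speed limits (rad/s): [2.39, 2.39, 3.01, 3.01, 3.14, 3.14, 3.14].

## Interface

Orientations are given as a unit quaternion [x, y, z, w].
In Python, from plant import read_state, camera, hand_in gives the robot as it stands.
- The arm moves only by the shell command python3 -m crank 'ROWS' [FORCE]. ROWS is JSON, a list of rows, each an object with "rot": the turn, a rotation vector about the tool's x, y, z in rad, a list of three; "travel": the shift along the tool's x, y, z in m, a list of three; "hand": the finger opening in m, from 0 to 0.0854. In form: [{"rot": [wx, wy, wz], "travel": [dx, dy, dz], "hand": hand}, ...]. A call has 1 to 10 rows; each row is the pose to reach, as a shift and turn from the pose commanded when the call began, along the tool's axes at that moment; what a row does not reach only later rows make up. A row lasts 1/10 s, in which the tool goes at most 50 mm and 8.59 degrees, less where a joint would pass 70% of its speed; a pose out of reach is approached as far as the arm can. A call with a gripper value outside its range is refused whole. The fingers move at their own pace and stop on an object; FORCE is the grip in N (left out, the last holds). Time passes only in rows, so rows that repeat a pose let the fingers close. It gives the time, the measured TCP pose, the force, the opening and the grip force at its end, in the units of the state.
- read_state(): the state, without advancing time (a new reading comes with each control period).
- camera(name): name is "scene" or "top"; returns a dict with "img" (384x512x3 uint8, red, green, blue), "range_z" (384x512 float32, mm along the optical axis (not along the pixel's ray), 0 where there is no reading), "fx", "fy", "cx", "cy" (pixels), "k1" (the pictures are not rectified: a ray, as slopes to the right and down, at radius r is drawn at 1 + k1 r^2 times it, then the intrinsics apply), "world_to_cam" (4x4, takes a point from world to camera coordinates). Camera axes: x right, y up, looking along -z (the intrinsics and any distortion apply to the point x, -y, -z); pixel columns grow to the right and rows downward; lengths in mm; the calibration is good to about 2 mm. A picture is of the moment at which its call begins.
- hand_in(): hands the job in; it is judged then, once.
The state is a dict: "t": time; "joints": joint angles; "dq": joint speeds; "joint_efforts": joint torques, N m; "eef_pos": TCP position; "eef_rot": TCP orientation; "contact_force": force on the tool from outside, world axes, zero at the start; "moment": the same for the moment, N m; "finger_gap": opening from 0.0 (shut) to 1.0 (fully open); "gripper_force": force on a finger pad.
Only numpy, scipy, OpenCV 4.12 (cv2) and the standard library are available. Lean on these libraries where they do the work, as an engineer would, in place of code of your own. Each camera call takes 0.05 s, during which the arm holds its last target. There are 200 camera calls.

## Task

A part-used stick of copper clips is jammed at the nose end of the clip-gun magazine that is clamped in the vise. With the hooked pick from the tool rack, reach down through the slot in the magazine's roof into the small gap between the stick and the drive head, feeling your way without forcing the pick against stick or magazine, and draw the stick back until it is wholly out from under the roof and lies flat in the open loading bay; keep the fingers off the stick. Then hang the pick back in a slot of the rack, and leave the other things on the bench where they are.

Things in the scene. Friction and masses are not known exactly. Their poses are not given: they have to be found in the camera images.
- magazine: Clip-gun magazine, aluminium, fixed, clamped in a blue flat vise. Origin on the bench (z 0) below the roof's rear edge, on the centre line; x runs level from loading bay to nose, z up. Floor at z 75, from x -70 to 85. Bay, x -70 to 0: rails 6 mm high, 25 mm apart, rear end open. Drive head: flat rear face at x 85, top z 103; jaws end at x 145. Vise jaws below z 62, its screw out to y -150.
- mouth (a point): Rear end of the roofed channel, on its floor, 75 mm above the magazine's origin. Channel from here to the drive head (x 0 to 85): 25 mm wide, 14 mm high inside, roof 4 mm thick (top z 93) with a slot 9 mm wide along its whole centre, open into the bay. A leaf spring in the +y wall (x 2 to 46) presses on the stick: pulling it takes 5 to 9 N until it is nearly out. It does not touch a pick in the slot.
- stick: Jammed stick of copper clips, loose, 48 (x) x 22 (y) x 12 mm high, 40 to 85 g: an inverted U; flat crown 3 mm thick on top, legs 3 mm thick, hollow 16 wide and 9 high, open below and at both ends. Origin: centre of the underside, on the magazine floor. x points to the drive head; from its front end (x 24) to the drive head there is a gap of 13.5 to 14.5 mm. Seen through the roof slot.
- stick_front (a point): Middle of the stick's lower edge at the end towards the drive head, 24 mm ahead (+x) of the stick's origin.
- stick_rear (a point): The same at its rear end, 24 mm behind (-x) the stick's origin.
- pick: Hooked pick, loose, 110 g, hanging upright in an end slot of the rack. Origin: centre of the underside of its dark guard plate, which rests on the rack; z up. Guard 26 x 24 mm, z 0 to 6. Wooden handle above, z 6 to 66, 24 mm wide (x), 14 thick (y). Steel shank below, 5 mm thick, 62 mm long; its end turns off square towards -x as a 5 mm thick hook: the foot is 12 mm long and, with the shank on the axis, spans x -9.5 to 2.5, z -62 to -57.
- guard (a point): The pick's origin again. The pose tells of guard and handle only: it is a home-made pick, and its shank, straight and firm, is set off the handle's axis by up to 7 mm towards +x or -x, differently each time; shank and foot are shifted together by that much. Grip it firmly, the pull on the hook tends to twist it.
- rack: Grey sheet-steel tool rack, fixed, 220 mm wide (y), front towards -x, origin at mid-width on the bench. Shelf top z 100, 5 mm thick, x -25 to 20, with three slots 9 mm wide along x, open at the front, at y -70, 0 and 70; low rail behind it at x 20 to 26 up to z 108. A tool hangs by its guard, shank in a slot, hook along the slot to the front (axes as the rack's); it lifts out straight up and goes back the same way.
- slot0 (a point): Place in the rack slot at y -70, at shelf height, 5 mm in front of the rack's origin.
- slot1 (a point): The same for the middle slot, y 0 (empty).
- slot2 (a point): The same for the slot at y 70.
- awl: Bystander: straight awl with the same handle, hanging in the other end slot. Origin under its guard.
- spare_a: Bystander: unused copper clip stick, 66 mm, on the bench.
- spare_b: Bystander: another one.
- shears: Bystander: red and black handled shears lying on the bench, 220 mm long.
- tape: Bystander: black tape measure, 58 x 30 x 54 mm.
- follower: Bystander: the magazine's follower with its spring rod, 90 mm long, on the bench.
Mind the look-alikes: they are no part of the job. What is shaped like the pick but yellow is not meant.

How it is judged:
By the outcome, as a careful person would: the job done as asked, in the order asked, and still so for the second after the job is handed in, with the robot touching nothing.
It also fails if it takes over 61 s, if anything falls off the work surface, if the arm or the gripper's body presses on something with over 40 N, if the wrist force passes 120 N, or if a joint passes its speed limit or range.

## Working session

There is one attempt and no reset: what is moved stays moved. The work goes in short steps, Python scripts to look and compute and a shell command to move; the robot and the scene stay as the last step left them, time stands still between calls to the robot, and variables do not carry over. Pictures are saved under pics/ and viewed, at most 10 in all, crops included, and the job is handed in when it is done.

```bash
mkdir -p pics; ls; cat > h.py <<'E'
import numpy as np, cv2
from plant import read_state, camera
from scipy.spatial.transform import Rotation as R
def snap(n,f):
    c=camera(n); np.save(f'pics/{f}.npy',c,allow_pickle=True); cv2.imwrite(f'pics/{f}.png',c['img'][:,:,::-1]); return c
def load(f): return np.load(f'pics/{f}.npy',allow_pickle=True).item()
def und(c,u,v):
    K=np.array([[c['fx'],0,c['cx']],[0,c['fy'],c['cy']],[0,0,1]]); 
    return cv2.undistortPoints(np.array([[[u,v]]],float),K,np.array([c['k1'],0,0,0]))[0,0]
def ray(c,u,v):
    s=und(c,u,v); T=np.linalg.inv(c['world_to_cam']); return T[:3,3],T[:3,:3]@np.array([s[0],-s[1],-1])
def atz(c,u,v,z):
    o,d=ray(c,u,v); return o+d*(z-o[2])/d[2]
def at(c,u,v,r=1):
    p=c['range_z'][int(v)-r:int(v)+r+1,int(u)-r:int(u)+r+1]; o,d=ray(c,u,v); return o+d*np.median(p[p>0])
def proj(c,p):
    q=(c['world_to_cam']@np.append(p,1))[:3]; x,y=q[0]/-q[2],-q[1]/-q[2]; f=1+c['k1']*(x*x+y*y)
    return np.array([c['fx']*x*f+c['cx'],c['fy']*y*f+c['cy']])
def crop(f,u0,v0,u1,v1,s,out): cv2.imwrite(f'pics/{out}.png',cv2.resize(load(f)['img'][v0:v1,u0:u1,::-1],None,fx=s,fy=s,interpolation=cv2.INTER_CUBIC))
E
python3 - <<'E'
from h import *
np.set_printoptions(precision=3,suppress=True)
a=snap('top','t0');b=snap('scene','s0')
i=np.vstack([a['img'],b['img']])[:,:,::-1]
cv2.imwrite('pics/both.png',cv2.resize(np.hstack([a['img'],b['img']])[:,:,::-1],(800,300)))
for c in(a,b): print(c['fx'],c['k1'],np.linalg.inv(c['world_to_cam']))
s=read_state();print(s)
E
```

```text
pics
355.65250839943786 -0.10065393601074038 [[ -0.028   0.987  -0.156 419.233]
 [ -0.999  -0.03   -0.014 -26.334]
 [ -0.019   0.155   0.988 897.167]
 [  0.      0.      0.      1.   ]]
415.8470339605438 0.00972737305590182 [[   0.746   -0.501    0.438  976.176]
 [   0.665    0.569   -0.483 -466.784]
 [  -0.007    0.652    0.758  816.168]
 [   0.       0.       0.       1.   ]]
{'t': 0.1, 'joints': array([-1.247,  0.384,  0.016,  1.371, -0.006,  1.388, -0.047]), 'dq': array([-0.001, -0.003, -0.   , -0.002,  0.002, -0.   , -0.   ]), 'joint_efforts': array([  0.002, -62.914,   0.847, -37.277,   0.017,   0.01 ,   0.   ]), 'eef_pos': array([235.586, 578.449, 255.375]), 'eef_rot': array([ 0.192,  0.981, -0.001, -0.   ]), 'contact_force': array([-0.085, -0.196, -0.269]), 'moment': array([ 0.028, -0.026,  0.001]), 'gripper_force': 0.0, 'finger_gap': 1.0016519472999863}
```

View pics/t0.png

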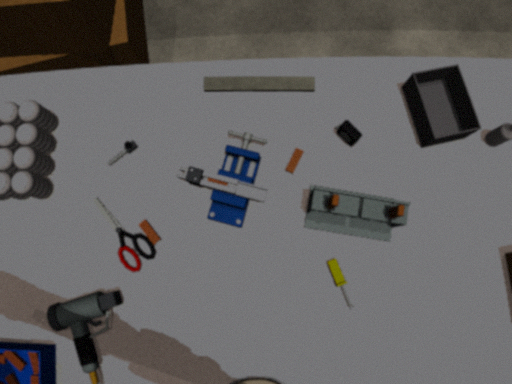

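View pics/s0.png

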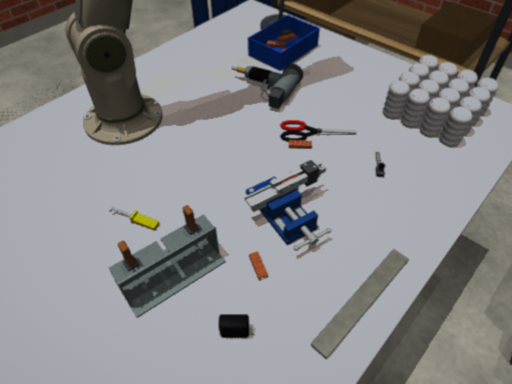

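Top view: rack at (305-408, 187-240), with orange handles at (333,200) and (397,210). Magazine at (180-268, 165-200). Candidates for the pick are handle A (top 333,200; scene 190,220), handle B (top 397,210; scene 125,255) and the yellow look-alike (337,270), which is not meant. I'll crop close to see which handle has the hook.

```bash
python3 - <<'E'
from h import *
a=load('s0')['img'];b=load('t0')['img']
x=cv2.resize(a[195:320,95:235],(400,357),interpolation=2);y=cv2.resize(b[170:260,290:420],(400,277),interpolation=2)
z=cv2.resize(a[150:250,235:335],(400,400),interpolation=2)[:,:];w=cv2.resize(b[120:235,170:280],(400,418),interpolation=2)
def pad(i,h): return np.vstack([i[:h],np.zeros((max(0,h-len(i)),400,3),np.uint8)])
cv2.imwrite('pics/c1.png',np.hstack([pad(x,360),pad(y,360)])[:,:,::-1])
cv2.imwrite('pics/c2.png',np.hstack([pad(z,418),pad(w,418)])[:,:,::-1])
E
```

```text
(no output)
```

View pics/c1.png

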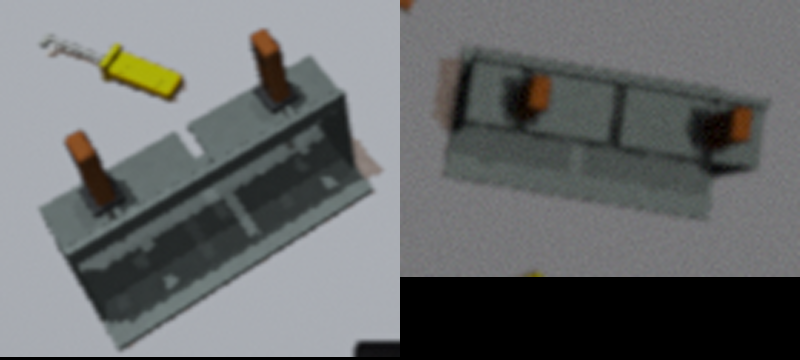

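View pics/c2.png

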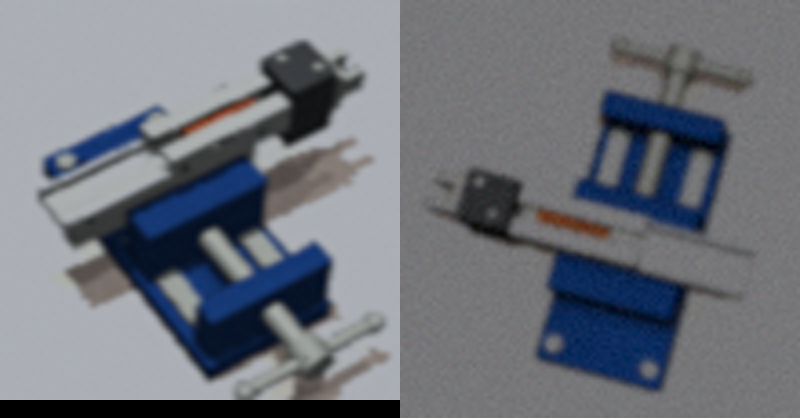

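Crop c1 shows both handles in the end slots with the middle slot empty, and the rack open at its rear. The hook isn't visible at this scale, so I'll use depth under the shelf and get the poses as well.

```bash
cat >> h.py <<'E'
def cloud(c,u0,v0,u1,v1):
    vv,uu=np.mgrid[v0:v1,u0:u1]; K=np.array([[c['fx'],0,c['cx']],[0,c['fy'],c['cy']],[0,0,1]])
    s=cv2.undistortPoints(np.stack([uu,vv],-1).reshape(-1,1,2).astype(float),K,np.array([c['k1'],0,0,0]))[:,0]
    z=c['range_z'][v0:v1,u0:u1].ravel(); T=np.linalg.inv(c['world_to_cam'])
    P=np.c_[s[:,0]*z,-s[:,1]*z,-z]@T[:3,:3].T+T[:3,3]; ok=z>0
    return P[ok], c['img'][v0:v1,u0:u1].reshape(-1,3)[ok]
E
python3 - <<'E'
from h import *
np.set_printoptions(precision=1,suppress=True)
for f,b in(('t0',(295,170,420,250)),('s0',(95,190,235,320))):
    c=load(f);P,I=cloud(c,*b)
    m=(P[:,2]>96)&(P[:,2]<104); (cx,cy),(w,h),a=cv2.minAreaRect(P[m][:,:2].astype(np.float32)); print(f,'shelf',cx,cy,w,h,a,m.sum())
    o=(I[:,0]>1.5*I[:,2])&(I[:,0]>60)&(I[:,1]<0.65*I[:,0])&(P[:,2]>120)
    Q=P[o]; n,l,st,cc=cv2.connectedComponentsWithStats(np.zeros((2,2),np.uint8))
    k=cv2.kmeans(Q[:,:2].astype(np.float32),2,None,(3,50,.1),5,0)
    for j in(0,1):
        q=Q[k[1].ravel()==j]; print(j,len(q),q.min(0),q.max(0),np.median(q,0), 'top',q[q[:,2]>163].mean(0))
    print('hist',np.histogram(P[:,2],bins=range(-10,190,10)))
# magazine
for f,b in(('t0',(175,130,275,235)),('s0',(240,155,335,250))):
    c=load(f);P,I=cloud(c,*b)
    for lo,hi in((71,79),(89,96),(99,107)):
        m=(P[:,2]>lo)&(P[:,2]<hi); print(f,lo,m.sum(),cv2.minAreaRect(P[m][:,:2].astype(np.float32)))
c=load('s0')
im=cv2.resize(c['img'][200:320,95:235],(800,686),interpolation=2)[:600]
g=np.clip(im.astype(float)*2.2,0,255).astype(np.uint8); cv2.imwrite('pics/c3.png',g[:,:,::-1])
E
```

```text
t0 shelf 515.4490356445312 -250.97140502929688 220.21014404296875 50.21754455566406 78.49581909179688 1412
0 56 [ 511.6 -186.4  161. ] [ 533.  -172.8  168.4] [ 522.4 -179.7  164.5] top [ 522.8 -179.   165. ]
1 54 [ 486.5 -323.4  162.4] [ 507.5 -310.8  167.3] [ 496.9 -316.9  164.3] top [ 497.6 -316.5  164.7]
hist (array([4813, 2912,   20,   13,   13,   18,   12,   15,   17,   12, 1188,
        612,   34,   32,   32,   30,   27,  157,    0]), array([-10,   0,  10,  20,  30,  40,  50,  60,  70,  80,  90, 100, 110,
       120, 130, 140, 150, 160, 170, 180]))
s0 shelf 517.3819580078125 -251.47183227539062 219.71832275390625 55.0229606628418 78.62156677246094 1651
0 51 [ 516.3 -190.3  162.1] [ 535.6 -176.8  169.3] [ 526.  -183.3  166. ] top [ 526.5 -183.1  165.9]
1 59 [ 490.5 -326.5  162.7] [ 510.2 -313.4  168.5] [ 501.4 -320.3  166.3] top [ 500.7 -319.9  166.2]
hist (array([ 4585, 10122,   329,    77,    29,    36,   117,    18,    25,
          23,   797,  1508,    65,    57,    53,    55,    62,   168,
           0]), array([-10,   0,  10,  20,  30,  40,  50,  60,  70,  80,  90, 100, 110,
       120, 130, 140, 150, 160, 170, 180]))
t0 71 435 ((581.7318115234375, 65.86183166503906), (214.0684814453125, 33.23515701293945), 73.4365005493164)
t0 89 415 ((589.8861694335938, 91.61176300048828), (128.6265869140625, 34.000186920166016), 73.7176284790039)
t0 99 207 ((600.7421875, 128.13418579101562), (34.14692687988281, 33.94211959838867), 74.57100677490234)
s0 71 437 ((582.4156494140625, 64.12855529785156), (215.74172973632812, 36.53046798706055), 73.12933349609375)
s0 89 375 ((589.5155029296875, 89.78398895263672), (128.09976196289062, 35.73714828491211), 73.74984741210938)
s0 99 159 ((601.4330444335938, 126.1728286743164), (35.23780059814453, 34.67762756347656), 72.92279815673828)
```

View pics/c3.png

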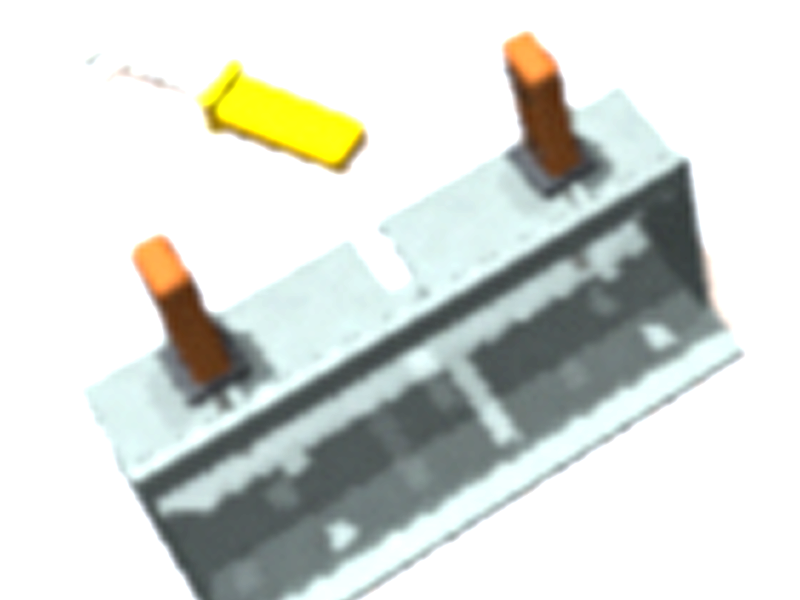

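```bash
python3 - <<'E'
from h import *
np.set_printoptions(precision=1,suppress=True)
c=load('s0');yaw=np.radians(-11.45);ex=np.array([np.cos(yaw),np.sin(yaw)]);ey=np.array([-ex[1],ex[0]])
O=np.array([516.5,-251.2])
P,I=cloud(c,95,190,235,320);r=(P[:,:2]-O)@np.c_[ex,ey]
for lo in range(10,100,10):
    m=(P[:,2]>lo)&(P[:,2]<lo+10)&(abs(r[:,1])<100)&(abs(r[:,0])<60)
    print(lo,np.c_[r,P[:,2]][m][::max(1,m.sum()//12)].round(0).tolist())
for y in(-70,70):
  for z in (100,60,50,38):
    p=O+ex*-5+ey*y; print(y,z,proj(c,[*p,z]), (proj(c,[*p,z])-[95,200])*5.714)
E
```

```text
10 [[16.0, 82.0, 11.0], [45.0, 100.0, 11.0], [43.0, 85.0, 10.0], [-15.0, -33.0, 10.0], [36.0, 18.0, 10.0], [15.0, -15.0, 11.0], [25.0, -6.0, 10.0], [29.0, -8.0, 10.0], [46.0, 14.0, 11.0], [30.0, -26.0, 10.0], [45.0, -41.0, 10.0], [33.0, -83.0, 10.0], [46.0, -95.0, 11.0]]
20 []
30 [[2.0, 68.0, 40.0], [-4.0, -70.0, 39.0]]
40 [[-1.0, 68.0, 49.0], [-0.0, 70.0, 48.0], [-4.0, 66.0, 42.0], [-0.0, 67.0, 46.0], [-0.0, 70.0, 44.0], [-1.0, 72.0, 41.0], [-1.0, 67.0, 41.0], [0.0, 69.0, 41.0], [1.0, 71.0, 40.0]]
50 []
60 []
70 [[-2.0, -71.0, 80.0], [-3.0, -70.0, 77.0], [-3.0, -72.0, 76.0], [-2.0, -70.0, 75.0]]
80 [[2.0, 70.0, 89.0], [-0.0, 70.0, 82.0], [25.0, 66.0, 89.0], [25.0, 49.0, 90.0], [25.0, 13.0, 90.0], [25.0, 2.0, 90.0], [-5.0, -68.0, 81.0], [-2.0, -72.0, 85.0], [-2.0, -71.0, 83.0], [-3.0, -69.0, 81.0], [25.0, -95.0, 89.0]]
90 [[-25.0, 100.0, 100.0], [7.0, 85.0, 99.0], [-23.0, 16.0, 99.0], [26.0, 71.0, 97.0], [-19.0, -7.0, 100.0], [27.0, 46.0, 95.0], [26.0, 26.0, 98.0], [-6.0, -34.0, 100.0], [26.0, 0.0, 96.0], [5.0, -49.0, 98.0], [-8.0, -90.0, 99.0], [6.0, -94.0, 100.0], [27.0, -97.0, 94.0]]
-70 100 [130.7 263.6] [203.9 363.2]
-70 60 [135.4 273.7] [230.7 421.2]
-70 50 [136.5 276.1] [237.1 435. ]
-70 38 [137.8 279. ] [244.6 451.3]
70 100 [191.8 228.7] [552.9 163.8]
70 60 [194.1 239.4] [566.5 224.9]
70 50 [194.7 241.9] [569.7 239.6]
70 38 [195.4 244.9] [573.5 256.8]
```

```bash
python3 - <<'E'
from h import *
c=load('s0');yaw=np.radians(-11.45);ex=np.array([np.cos(yaw),np.sin(yaw)]);ey=np.array([-ex[1],ex[0]])
O=np.array([516.5,-251.2])
P,I=cloud(c,95,190,235,320);r=(P[:,:2]-O)@np.c_[ex,ey]
for y in(-70,70):
    m=(P[:,2]>14)&(P[:,2]<92)&(abs(r[:,1]-y)<10)&(abs(r[:,0])<22)
    print(y,np.c_[r,P[:,2],I][m].round(0).astype(int).tolist())
t=load('t0');P,I=cloud(t,295,170,420,250);r=(P[:,:2]-O)@np.c_[ex,ey]
for y in(-70,0,70):
    m=(P[:,2]<92)&(abs(r[:,1]-y)<7)&(abs(r[:,0])<32)
    print('top',y,np.c_[r,P[:,2]][m].round(0).astype(int).tolist()[:40])
E
```

```text
-70 [[-5, -68, 81, 55, 60, 59], [-2, -72, 85, 50, 53, 53], [-2, -71, 83, 47, 49, 49], [-3, -69, 81, 55, 60, 59], [-2, -71, 80, 58, 61, 60], [-3, -70, 77, 51, 54, 53], [-3, -72, 76, 72, 76, 76], [-2, -70, 75, 64, 70, 68], [-4, -70, 39, 72, 78, 78]]
70 [[2, 70, 92, 60, 64, 63], [2, 70, 89, 71, 77, 75], [0, 70, 82, 87, 96, 94], [-1, 68, 49, 41, 44, 44], [0, 70, 48, 49, 52, 51], [-4, 66, 42, 62, 66, 66], [0, 67, 46, 58, 61, 60], [0, 70, 44, 53, 55, 54], [-1, 72, 41, 61, 66, 65], [-1, 67, 41, 69, 74, 74], [0, 69, 41, 58, 62, 60], [1, 71, 40, 61, 65, 63], [2, 68, 40, 73, 79, 78]]
top -70 [[20, -71, 91], [-13, -65, 5], [-16, -65, 4], [-15, -68, 3], [-15, -70, 4], [-15, -72, 7], [-15, -75, 7], [-19, -63, 4], [-18, -66, 2], [-18, -68, 5], [-18, -70, 7], [-17, -73, 5], [-17, -75, 5], [-21, -63, 5], [-21, -67, 2], [-20, -68, 4], [-20, -71, 3], [-19, -74, 3], [-19, -76, 6], [-24, -64, 4], [-23, -66, 5], [-23, -69, 3], [-23, -71, 5], [-22, -73, 7], [-22, -76, 7], [-26, -64, 4], [-26, -67, 3], [-26, -68, 7], [-25, -72, 4], [-25, -73, 6], [-24, -77, 3], [-29, -64, 5], [-28, -67, 3], [-28, -69, 5], 
[... 502 characters left out ...]
27, 2, 0], [-27, 1, 6], [-27, -1, 8], [-26, -5, 5], [-30, 5, 5], [-30, 3, 5], [-29, 0, 4], [-29, -2, 7], [-32, -2, 6], [-31, -6, 1]]
top 70 [[20, 67, 90], [-14, 76, 2], [-14, 74, 6], [-13, 71, 2], [-13, 69, 7], [-12, 66, 4], [-16, 76, 2], [-16, 74, 4], [-16, 71, 4], [-15, 69, 5], [-15, 66, 6], [-15, 64, 6], [-19, 76, 3], [-19, 73, 5], [-18, 71, 4], [-18, 68, 3], [-18, 66, 7], [-17, 64, 7], [-22, 76, 5], [-21, 73, 4], [-21, 71, 6], [-20, 68, 5], [-20, 65, 2], [-24, 75, 3], [-24, 72, 4], [-24, 70, 6], [-22, 67, 0], [-23, 65, 6], [-27, 75, 4], [-26, 72, 6], [-26, 70, 3], [-25, 67, 4], [-25, 65, 5], [-30, 77, 5], [-30, 75, 8], [-29, 72, 5], [-28, 69, 5], [-28, 67, 3], [-27, 64, 4], [-32, 76, 3]]
```

The description decides it. Handle A (slot y +70, top 333,200) has a full-thickness end at z 40-49, so it is the pick. Handle B thins to nothing there, so it is the awl. The yellow tool is excluded. Positions check out too: the handle matches slot2, and the magazine origin is about (571.8, 29.5) with yaw 73.5°.

```bash
cat > go.py <<'E'
import sys
from h import *
np.set_printoptions(precision=4,suppress=True)
def rel(x,y,z,yaw):
    s=read_state(); C=R.from_quat(s['eef_rot']); t=np.radians(yaw)
    T=R.from_matrix(np.array([[-np.sin(t),np.cos(t),0],[np.cos(t),np.sin(t),0],[0,0,-1.]]).T)
    T=R.from_matrix(np.c_[[-np.sin(t),np.cos(t),0],[np.cos(t),np.sin(t),0],[0,0,-1.]])
    print('travel',C.inv().apply(np.array([x,y,z])-s['eef_pos'])/1000,'rot',(C.inv()*T).as_rotvec(),'t',s['t'],s['eef_pos'])
if __name__=='__main__': rel(*map(float,sys.argv[1:]))
E
python3 go.py 525 -181.5 240 -11.45
```

```text
travel [-0.5547 -0.5946  0.0164] rot [-0.0015  0.0013  1.3839] t 0.1 [235.5858 578.4491 255.3745]
```

```bash
python3 -m crank '[{"rot":[0,0,1.38],"travel":[-0.555,-0.595,0],"hand":0.085},{"rot":[0,0,1.38],"travel":[-0.555,-0.595,0],"hand":0.085},{"rot":[0,0,1.38],"travel":[-0.555,-0.595,0],"hand":0.085},{"rot":[0,0,1.38],"travel":[-0.555,-0.595,0],"hand":0.085},{"rot":[0,0,1.38],"travel":[-0.555,-0.595,0],"hand":0.085},{"rot":[0,0,1.38],"travel":[-0.555,-0.595,0],"hand":0.085},{"rot":[0,0,1.38],"travel":[-0.555,-0.595,0],"hand":0.085},{"rot":[0,0,1.38],"travel":[-0.555,-0.595,0],"hand":0.085},{"rot":[0,0,1.38],"travel":[-0.555,-0.595,0],"hand":0.085},{"rot":[0,0,1.38],"travel":[-0.555,-0.595,0],"hand":0.085}]' && python3 go.py 525 -181.5 240 -11.45
```

```text
t: 1.1
eef_pos: [413.7, 109.5, 256.2]
eef_rot: [0.775, 0.632, 0.0, -0.0]
contact_force: [1.3, -0.0, 0.7]
finger_gap: 0.997
gripper_force: 0.0
travel [-0.2628  0.1673  0.0161] rot [-0.0002 -0.0004 -0.0017] t 1.1 [413.7286 109.4697 256.1966]
```

```bash
python3 -m crank '[{"rot":[0,0,0],"travel":[-0.263,0.167,0.016],"hand":0.085},{"rot":[0,0,0],"travel":[-0.263,0.167,0.016],"hand":0.085},{"rot":[0,0,0],"travel":[-0.263,0.167,0.016],"hand":0.085},{"rot":[0,0,0],"travel":[-0.263,0.167,0.016],"hand":0.085},{"rot":[0,0,0],"travel":[-0.263,0.167,0.016],"hand":0.085},{"rot":[0,0,0],"travel":[-0.263,0.167,0.016],"hand":0.085},{"rot":[0,0,0],"travel":[-0.263,0.167,0.016],"hand":0.085},{"rot":[0,0,0],"travel":[-0.263,0.167,0.016],"hand":0.085},{"rot":[0,0,0],"travel":[-0.263,0.167,0.016],"hand":0.085}]' && python3 go.py 525 -181.5 138 -11.45
```

```text
t: 2.0
eef_pos: [526.0, -178.0, 239.8]
eef_rot: [0.773, 0.635, -0.0, -0.001]
contact_force: [0.5, -0.0, 0.1]
finger_gap: 0.993
gripper_force: 0.0
travel [-0.0037 -0.0002  0.1018] rot [-0.0014 -0.0003  0.0042] t 2.0 [ 526.0285 -177.9967  239.7809]
```

```bash
python3 -m crank '[{"rot":[0,0,0.004],"travel":[-0.0035,0,0.04],"hand":0.085},{"rot":[0,0,0.004],"travel":[-0.0035,0,0.08],"hand":0.085},{"rot":[0,0,0.004],"travel":[-0.0035,0,0.102],"hand":0.085},{"rot":[0,0,0.004],"travel":[-0.0035,0,0.102],"hand":0.085},{"rot":[0,0,0.004],"travel":[-0.0035,0,0.102],"hand":0.05},{"rot":[0,0,0.004],"travel":[-0.0035,0,0.102],"hand":0.05},{"rot":[0,0,0.004],"travel":[-0.0035,0,0.102],"hand":0.03}]' 30 && python3 go.py 525 -181.5 138 -11.45
```

```text
t: 2.7
eef_pos: [526.6, -182.2, 140.0]
eef_rot: [0.774, 0.633, 0.001, 0.001]
contact_force: [0.6, -0.5, 0.2]
finger_gap: 0.513
gripper_force: 0.0
travel [ 0.0004 -0.0017  0.002 ] rot [ 0.0028 -0.0004  0.0005] t 2.7 [ 526.5531 -182.2417  140.0092]
```

Tool is over the handle; close firmly.

```bash
python3 -m crank '[{"rot":[0,0,0],"travel":[0,-0.001,0],"hand":0.027},{"rot":[0,0,0],"travel":[0,-0.001,0],"hand":0.027},{"rot":[0,0,0],"travel":[0,-0.001,0],"hand":0.015},{"rot":[0,0,0],"travel":[0,-0.001,0],"hand":0.015},{"rot":[0,0,0],"travel":[0,-0.001,0],"hand":0.015},{"rot":[0,0,0],"travel":[0,-0.001,0],"hand":0.015},{"rot":[0,0,0],"travel":[0,-0.001,0],"hand":0.015}]' 110 && python3 go.py 525 -181.5 235 -11.45
```

```text
t: 3.4
eef_pos: [524.8, -182.2, 139.0]
eef_rot: [0.774, 0.633, 0.0, 0.0]
contact_force: [-2.1, 1.4, 7.5]
finger_gap: 0.263
gripper_force: 107.4
travel [ 0.0008  0.0001 -0.096 ] rot [ 0.0005 -0.0004 -0.0002] t 3.4 [ 524.7767 -182.2244  138.9954]
```

```bash
python3 -m crank '[{"rot":[0,0,0],"travel":[0,0,-0.015],"hand":0.015},{"rot":[0,0,0],"travel":[0,0,-0.035],"hand":0.015},{"rot":[0,0,0],"travel":[0,0,-0.065],"hand":0.015},{"rot":[0,0,0],"travel":[0,0,-0.1],"hand":0.015},{"rot":[0,0,0],"travel":[0,0,-0.13],"hand":0.015},{"rot":[0,0,0],"travel":[0,0,-0.13],"hand":0.015},{"rot":[0,0,0],"travel":[0,0,-0.13],"hand":0.015}]' && python3 - <<'E'
from h import *
s=read_state();print(s['eef_pos'],s['contact_force'],s['gripper_force'])
a=snap('scene','s1');b=snap('top','t1')
p=s['eef_pos'];
for z in(-39,-101): print(proj(a,p+[0,0,z]),proj(b,p+[0,0,z]))
u,v=proj(a,p+[0,0,-60]).astype(int); print(u,v); x=cv2.resize(a['img'][v-40:v+40,u-40:u+40],(400,400),interpolation=2);
u,v=proj(b,p+[0,0,-60]).astype(int); print(u,v); y=cv2.resize(b['img'][v-40:v+40,u-40:u+40],(400,400),interpolation=2)
cv2.imwrite('pics/c4.png',np.hstack([x,y])[:,:,::-1])
E
```

```text
t: 4.1
eef_pos: [524.8, -182.3, 269.2]
eef_rot: [0.774, 0.633, 0.001, 0.001]
contact_force: [0.6, 0.7, -2.1]
finger_gap: 0.266
gripper_force: 107.8
[ 524.76409643 -182.3457034   269.17324606] [ 0.57524077  0.6712893  -2.08435248] 107.79785513877869
[182.22687596 188.12421107] [343.18619217 193.63486228]
[186.80686528 208.65493775] [336.56818214 198.50505504]
183 195
340 195
```

View pics/c4.png

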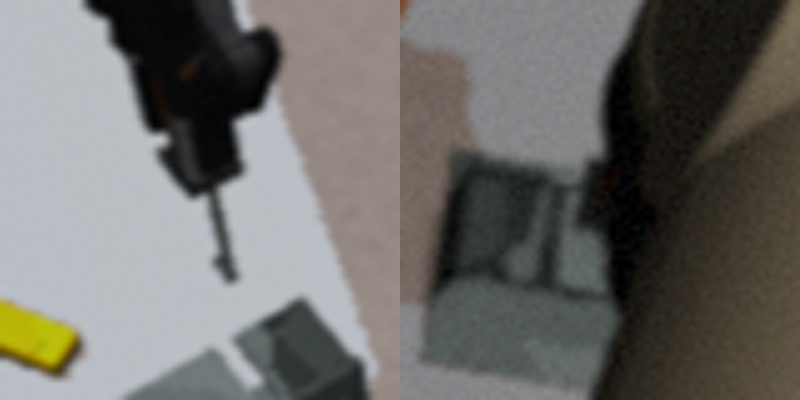

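The hook is visible in the left crop at (225,270), so this is the pick. Now I'll carry it over the magazine gap, turned to the magazine axis.

```bash
python3 go.py 595 107.5 240 73.5
```

```text
travel [0.2977 0.0121 0.0274] rot [-0.0013 -0.0013 -1.4827] t 4.2 [ 524.0838 -181.8339  267.4173]
```

```bash
python3 -m crank '[{"rot":[0,0,-0.14],"travel":[0.02,0,0],"hand":0.015},{"rot":[0,0,-0.29],"travel":[0.05,0,0],"hand":0.015},{"rot":[0,0,-0.44],"travel":[0.09,0,0],"hand":0.015},{"rot":[0,0,-0.59],"travel":[0.13,0.005,0.01],"hand":0.015},{"rot":[0,0,-0.74],"travel":[0.17,0.01,0.015],"hand":0.015},{"rot":[0,0,-0.89],"travel":[0.21,0.012,0.02],"hand":0.015},{"rot":[0,0,-1.04],"travel":[0.25,0.012,0.025],"hand":0.015},{"rot":[0,0,-1.19],"travel":[0.28,0.012,0.027],"hand":0.015},{"rot":[0,0,-1.34],"travel":[0.298,0.012,0.027],"hand":0.015},{"rot":[0,0,-1.483],"travel":[0.298,0.012,0.027],"hand":0.015}]' >/dev/null; python3 -m crank '[{"rot":[0,0,0],"travel":[0,0,0],"hand":0.015},{"rot":[0,0,0],"travel":[0,0,0],"hand":0.015}]'; python3 go.py 595 107.5 240 73.5; python3 - <<'E'
from h import *
s=read_state();p=s['eef_pos'];C=R.from_quat(s['eef_rot']);print(p,C.as_matrix()[:,1],s['contact_force'])
a=snap('scene','s2')
for z in(-39,-101): print(proj(a,p+[0,0,z]))
u0,v0=np.array(proj(a,p+[0,0,-85])).astype(int)-[40,30]; print('crop',u0,v0)
cv2.imwrite('pics/c5.png',cv2.resize(a['img'][v0:v0+60,u0:u0+80],(800,600),interpolation=2)[:,:,::-1])
P,I=cloud(a,u0,v0,u0+80,v0+80)
e=C.as_matrix()[:,1]; l=C.as_matrix()[:,0]
d=P-p; x=d@e; y=d@l
m=(d[:,2]<-46)&(d[:,2]>-108)&(abs(y)<12)&(abs(x)<25)
print(np.c_[x,y,d[:,2]][m].round(1).tolist())
E
```

```text
t: 5.4
eef_pos: [595.1, 106.7, 240.3]
eef_rot: [0.146, 0.989, -0.001, -0.001]
contact_force: [1.2, -0.2, -0.5]
finger_gap: 0.265
gripper_force: 107.7
travel [0.0004 0.0007 0.0003] rot [-0.0013 -0.0016 -0.0051] t 5.4 [595.1357 106.7304 240.2747]
[595.13567834 106.73042928 240.2746975 ] [ 0.28886335  0.95736939 -0.00134673] [ 1.16231305 -0.22145732 -0.53330334]
[305.25951382 138.14117791]
[303.16308704 158.32582387]
crop 263 123
[[2.9, 2.9, -54.1], [3.2, -0.2, -51.8], [2.3, 1.8, -55.9], [3.0, -0.8, -54.2], [1.7, 0.6, -57.7], [4.6, 0.7, -59.2], [0.9, -0.7, -59.3], [4.6, 0.4, -62.0], [2.8, 1.2, -64.8], [4.4, -0.3, -64.4], [2.1, 3.5, -69.4], [2.6, 0.7, -67.3], [4.3, -0.8, -67.0], [2.2, 3.3, -72.3], [3.1, 0.8, -70.8], [3.9, -1.7, -69.1], [2.8, 3.6, -75.9], [4.6, 2.3, -75.8], [2.1, 2.4, -77.7], [3.5, 0.6, -76.9], [1.8, 1.6, -80.0], [2.7, -0.8, -78.6], [0.1, -0.8, -80.3], [4.0, 0.5, -83.4], [2.2, 1.3, -86.3], [4.1, 0.2, -86.3], [0.8, -0.7, -87.1], [3.6, -0.8, -88.4], [2.4, 0.8, -92.3], [3.3, -1.6, -90.8], [-1.6, 2.8, -95.1], [-0.6, 0.4, -93.7], [3.0, 1.2, -96.1], [4.2, -0.8, -95.1], [-4.9, 2.0, -95.9], [-5.0, -1.7, -92.8], [-1.1, -0.5, -95.8], [1.2, -1.3, -96.3], [4.2, -1.3, -97.9], [-5.7, 4.2, -100.5], [-6.3, -0.1, -96.7], [-3.9, -0.8, -97.3], [-0.7, -0.5, -99.2], [2.6, -0.0, -101.3], [-6.0, -0.1, -100.0], [-3.9, -1.2, -100.2]]
```

View pics/c5.png

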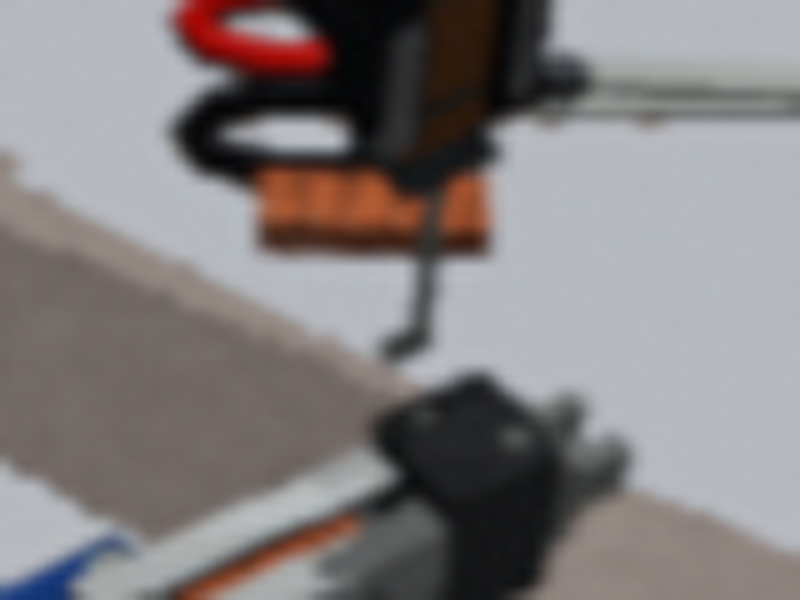

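The crop shows the foot at (385-430, 345), pointing to -x as needed, with the shank about 3 mm to +x of the handle axis. The stick's orange ends at (355,525) and the head's rear edge runs (380,420)-(455,505). Next I'll lower to just above the roof and look.

```bash
python3 go.py 593 100.5 198 73.5
```

```text
travel [ 0.0004 -0.0064  0.0426] rot [-0.001  -0.001  -0.0052] t 5.45 [595.269  106.5481 240.6111]
```

```bash
python3 -m crank '[{"rot":[-0.001,-0.001,-0.005],"travel":[0.0004,-0.0064,0],"hand":0.015},{"rot":[-0.001,-0.001,-0.005],"travel":[0.0004,-0.0064,0.02],"hand":0.015},{"rot":[-0.001,-0.001,-0.005],"travel":[0.0004,-0.0064,0.035],"hand":0.015},{"rot":[-0.001,-0.001,-0.005],"travel":[0.0004,-0.0064,0.0415],"hand":0.015},{"rot":[-0.001,-0.001,-0.005],"travel":[0.0004,-0.0064,0.0415],"hand":0.015},{"rot":[-0.001,-0.001,-0.005],"travel":[0.0004,-0.0064,0.0415],"hand":0.015}]'; python3 - <<'E'
from h import *
s=read_state();p=s['eef_pos'];print(p,s['contact_force'],s['moment'])
a=snap('scene','s3')
u0,v0=np.array(proj(a,p+[0,0,-101])).astype(int)-[32,22]; print('crop',u0,v0)
cv2.imwrite('pics/c6.png',cv2.resize(np.clip(a['img'][v0:v0+45,u0:u0+60]*1.3,0,255).astype(np.uint8),(800,600),interpolation=2)[:,:,::-1])
# model overlay prediction: slot edges, head rear edge, hook foot
e=np.array([.284,.9588,0]);l=np.array([-.9588,.284,0]);O=np.array([571.8,29.5,0])
f=lambda q:((proj(a,q)-[u0,v0]+.5)*[800/60,600/45]).round(0)
for x in(40,71,85):
  print(x,'slot',[f(O+e*x+l*y+[0,0,93]) for y in(-4.5,4.5)],'outer',[f(O+e*x+l*y+[0,0,93]) for y in(-16.5,16.5)])
print('head top',[f(O+e*85+l*y+[0,0,103]) for y in(-17,17)])
q=p+3*e-[0,0,101]
print('foot bottom',[f(q+e*x+l*y) for x,y in((-9.5,-2.5),(2.5,-2.5),(2.5,2.5),(-9.5,2.5))],'shank',[f(q+[0,0,z]) for z in(5,40)])
E
```

```text
t: 6.05
eef_pos: [593.6, 101.2, 200.5]
eef_rot: [0.141, 0.99, 0.001, 0.001]
contact_force: [0.1, -0.1, -0.5]
finger_gap: 0.264
gripper_force: 107.7
[593.60651636 101.19191778 200.48209361] [ 0.09190788 -0.06369035 -0.49152018] [ 0.04704502  0.02629035 -0.00828828]
crop 267 149
40 slot [array([295., 419.]), array([266., 387.])] outer [array([334., 462.]), array([228., 345.])]
71 slot [array([439., 350.]), array([409., 319.])] outer [array([478., 392.]), array([371., 278.])]
85 slot [array([503., 320.]), array([473., 289.])] outer [array([542., 362.]), array([434., 248.])]
head top [array([549., 325.]), array([437., 208.])]
foot bottom [array([425., 326.]), array([480., 300.]), array([463., 282.]), array([408., 309.])] shank [array([462., 277.]), array([476., 137.])]
```

View pics/c6.png

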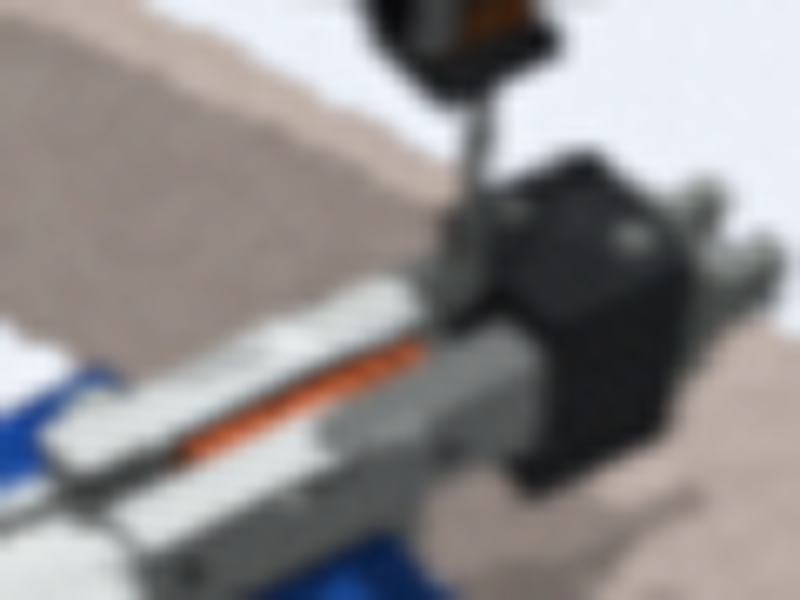

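The overlay matches the picture (slot edges at u=280, v 385/428), so the hook is over the slot ahead of the orange end. I'll descend gently and feel.

```bash
cat > st.py <<'E'
from h import *
s=read_state();p=s['eef_pos'];e=np.array([.284,.9588,0]);l=np.array([-.9588,.284,0]);F=s['contact_force']
print('t%.1f xm(tcp) %.2f lat %.2f z %.2f | Fe %.1f Fl %.1f Fz %.1f | M'%(s['t'],p@e-190.7,p@l+540,p[2],F@e,F@l,F[2]),s['moment'].round(2),'grip',round(s['gripper_force']), 'tilt',(R.from_quat(s['eef_rot']).as_matrix()[:,2]).round(4),'yaw',np.degrees(np.arctan2(*R.from_quat(s['eef_rot']).as_matrix()[[1,0],1])).round(2))
E
python3 st.py
python3 -m crank '[{"rot":[0,0,0],"travel":[0,0,0.003],"hand":0.015},{"rot":[0,0,0],"travel":[0,0,0.006],"hand":0.015},{"rot":[0,0,0],"travel":[0,0,0.007],"hand":0.015},{"rot":[0,0,0],"travel":[0,0,0.007],"hand":0.015}]' >/dev/null; python3 st.py
python3 -m crank '[{"rot":[0,0,0],"travel":[0,0,0.001],"hand":0.015},{"rot":[0,0,0],"travel":[0,0,0.001],"hand":0.015}]' >/dev/null; python3 st.py
```

```text
t6.1 xm(tcp) 75.07 lat -0.58 z 200.75 | Fe 0.7 Fl 0.2 Fz 0.1 | M [ 0.01 -0.04  0.02] grip 108 tilt [ 2.6e-03  9.0e-04 -1.0e+00] yaw 73.76
t6.5 xm(tcp) 75.13 lat 0.06 z 192.52 | Fe 0.5 Fl 0.8 Fz -0.3 | M [0.02 0.02 0.01] grip 108 tilt [ 7.e-04  5.e-04 -1.e+00] yaw 73.8
t6.7 xm(tcp) 75.16 lat -0.07 z 191.68 | Fe -1.4 Fl 0.5 Fz -1.3 | M [-0.01  0.05  0.05] grip 108 tilt [ 1.1e-03  6.0e-04 -1.0e+00] yaw 73.8
```

```bash
python3 -m crank '[{"rot":[0,0,0],"travel":[0.0006,0,0.0005],"hand":0.015},{"rot":[0,0,0],"travel":[0.0012,0,0.0005],"hand":0.015},{"rot":[0,0,0],"travel":[0.0012,0,0.0005],"hand":0.015}]' >/dev/null; python3 st.py
python3 -m crank '[{"rot":[0,0,0],"travel":[0.0006,0,0],"hand":0.015},{"rot":[0,0,0],"travel":[0.0006,0,0],"hand":0.015}]' >/dev/null; python3 st.py
python3 -m crank '[{"rot":[0,0,0],"travel":[0.0006,0,0],"hand":0.015},{"rot":[0,0,0],"travel":[0.0006,0,0],"hand":0.015}]' >/dev/null; python3 st.py
```

```text
t7.0 xm(tcp) 75.11 lat 0.94 z 191.36 | Fe -0.0 Fl -2.2 Fz -1.4 | M [-0.11 -0.31 -0.01] grip 108 tilt [ 1.7e-03  6.0e-04 -1.0e+00] yaw 73.8
t7.2 xm(tcp) 75.09 lat 1.32 z 191.40 | Fe 0.3 Fl -3.2 Fz -2.3 | M [-0.21 -0.84 -0.02] grip 108 tilt [ 2.1e-03  5.0e-04 -1.0e+00] yaw 73.79
t7.4 xm(tcp) 75.06 lat 1.74 z 191.43 | Fe 1.2 Fl -4.3 Fz -3.4 | M [-0.26 -1.37 -0.  ] grip 108 tilt [ 2.5e-03  4.0e-04 -1.0e+00] yaw 73.78
```

The +y slot wall is felt at a TCP lateral of about +0.7, so the slot centre should be near -1.3. I'll check the other side.

```bash
python3 -m crank '[{"rot":[0,0,0],"travel":[-0.002,0,0],"hand":0.015},{"rot":[0,0,0],"travel":[-0.004,0,0],"hand":0.015},{"rot":[0,0,0],"travel":[-0.005,0,0],"hand":0.015},{"rot":[0,0,0],"travel":[-0.005,0,0],"hand":0.015}]' >/dev/null; python3 st.py
python3 -m crank '[{"rot":[0,0,0],"travel":[-0.0008,0,0],"hand":0.015},{"rot":[0,0,0],"travel":[-0.0008,0,0],"hand":0.015}]' >/dev/null; python3 st.py
```

```text
t7.8 xm(tcp) 75.17 lat -2.46 z 191.08 | Fe -0.5 Fl -0.0 Fz -1.1 | M [-0.02 -0.01 -0.04] grip 108 tilt [ 3.e-04  7.e-04 -1.e+00] yaw 73.8
t8.0 xm(tcp) 75.22 lat -3.37 z 191.21 | Fe -0.1 Fl 0.4 Fz -1.6 | M [0.06 0.   0.03] grip 108 tilt [ 8.e-04  7.e-04 -1.e+00] yaw 73.81
```

```bash
python3 -m crank '[{"rot":[0,0,0],"travel":[-0.0007,0,0],"hand":0.015},{"rot":[0,0,0],"travel":[-0.0007,0,0],"hand":0.015}]' >/dev/null; python3 st.py
python3 -m crank '[{"rot":[0,0,0],"travel":[0.0025,0,0],"hand":0.015},{"rot":[0,0,0],"travel":[0.0025,0,0],"hand":0.015},{"rot":[0,0,0],"travel":[0.0025,0.001,0],"hand":0.015},{"rot":[0,0,0],"travel":[0.0025,0.002,0],"hand":0.015},{"rot":[0,0,0],"travel":[0.0025,0.002,0],"hand":0.015}]' >/dev/null; python3 st.py
```

```text
t8.2 xm(tcp) 75.23 lat -3.79 z 191.18 | Fe -1.1 Fl 2.3 Fz 0.1 | M [0.12 0.6  0.03] grip 108 tilt [ 2.e-04  8.e-04 -1.e+00] yaw 73.81
t8.7 xm(tcp) 77.42 lat -1.71 z 191.30 | Fe 0.1 Fl 0.2 Fz -1.3 | M [-0.01 -0.03  0.04] grip 108 tilt [ 1.4e-03  7.0e-04 -1.0e+00] yaw 73.81
```

Both slot walls are felt 4.1 mm apart, as expected (9 minus 5), so the centre is -1.35. Next, feel forward for the drive head.

```bash
python3 -m crank '[{"rot":[0,0,0],"travel":[0.0003,0.0005,0],"hand":0.015},{"rot":[0,0,0],"travel":[0.0003,0.001,0],"hand":0.015},{"rot":[0,0,0],"travel":[0.0003,0.001,0],"hand":0.015}]' >/dev/null; python3 st.py
python3 -m crank '[{"rot":[0,0,0],"travel":[0,0.0006,0],"hand":0.015},{"rot":[0,0,0],"travel":[0,0.0006,0],"hand":0.015}]' >/dev/null; python3 st.py
python3 -m crank '[{"rot":[0,0,0],"travel":[0,0.0006,0],"hand":0.015},{"rot":[0,0,0],"travel":[0,0.0006,0],"hand":0.015}]' >/dev/null; python3 st.py
```

```text
t9.0 xm(tcp) 78.21 lat -1.36 z 191.26 | Fe -0.2 Fl 0.1 Fz -1.1 | M [-0.04  0.   -0.01] grip 108 tilt [ 1.2e-03  7.0e-04 -1.0e+00] yaw 73.8
t9.2 xm(tcp) 78.42 lat -1.41 z 191.25 | Fe -1.4 Fl 0.2 Fz -0.4 | M [-0.25  0.15  0.  ] grip 108 tilt [ 9.e-04  2.e-04 -1.e+00] yaw 73.78
t9.4 xm(tcp) 78.67 lat -1.48 z 191.26 | Fe -3.6 Fl 0.3 Fz 0.7 | M [-0.81  0.36  0.03] grip 108 tilt [ 8.e-04 -2.e-04 -1.e+00] yaw 73.76
```

The head is felt at TCP x of about 78.25. Back off 0.9 mm and descend into the gap in small steps.

```bash
python3 -m crank '[{"rot":[0,0,0],"travel":[0.0001,-0.001,0],"hand":0.015},{"rot":[0,0,0],"travel":[0.0001,-0.0022,0],"hand":0.015},{"rot":[0,0,0],"travel":[0.0001,-0.0022,0],"hand":0.015}]' >/dev/null; python3 st.py
python3 -m crank '[{"rot":[0,0,0],"travel":[0,0,0.002],"hand":0.015},{"rot":[0,0,0],"travel":[0,0,0.0035],"hand":0.015},{"rot":[0,0,0],"travel":[0,0,0.0035],"hand":0.015}]' >/dev/null; python3 st.py
python3 -m crank '[{"rot":[0,0,0],"travel":[0,0,0.001],"hand":0.015},{"rot":[0,0,0],"travel":[0,0,0.001],"hand":0.015}]' >/dev/null; python3 st.py
```

```text
t9.7 xm(tcp) 77.44 lat -1.22 z 191.29 | Fe 0.3 Fl -0.5 Fz -1.2 | M [ 0.01 -0.02 -0.01] grip 108 tilt [ 0.0014  0.0011 -1.    ] yaw 73.82
t10.0 xm(tcp) 77.24 lat -1.05 z 187.36 | Fe 0.9 Fl 0.2 Fz -1.3 | M [ 0.01 -0.   -0.06] grip 108 tilt [ 6.e-04  6.e-04 -1.e+00] yaw 73.81
t10.2 xm(tcp) 77.15 lat -1.22 z 186.63 | Fe 0.6 Fl -0.6 Fz -1.8 | M [ 0.01  0.02 -0.02] grip 108 tilt [ 1.e-03  7.e-04 -1.e+00] yaw 73.8
```

```bash
python3 -m crank '[{"rot":[0,0,0],"travel":[0,0.0002,0.001],"hand":0.015},{"rot":[0,0,0],"travel":[0,0.0002,0.0025],"hand":0.015},{"rot":[0,0,0],"travel":[0,0.0002,0.0025],"hand":0.015}]' >/dev/null; python3 st.py
python3 -m crank '[{"rot":[0,0,0],"travel":[0,0.0002,0.002],"hand":0.015},{"rot":[0,0,0],"travel":[0,0.0002,0.004],"hand":0.015},{"rot":[0,0,0],"travel":[0,0.0002,0.004],"hand":0.015}]' >/dev/null; python3 st.py
python3 -m crank '[{"rot":[0,0,0],"travel":[0,0,0.0015],"hand":0.015},{"rot":[0,0,0],"travel":[0,0,0.0015],"hand":0.015}]' >/dev/null; python3 st.py
```

```text
t10.5 xm(tcp) 77.32 lat -1.14 z 183.98 | Fe -0.2 Fl 0.1 Fz -1.3 | M [-0.01  0.04  0.04] grip 108 tilt [ 8.e-04  6.e-04 -1.e+00] yaw 73.8
t10.8 xm(tcp) 77.50 lat -1.10 z 179.85 | Fe -1.1 Fl -0.6 Fz -1.6 | M [-0.01 -0.03 -0.06] grip 108 tilt [ 6.e-04  5.e-04 -1.e+00] yaw 73.8
t11.0 xm(tcp) 77.50 lat -1.22 z 178.56 | Fe 0.3 Fl 0.3 Fz -1.6 | M [-0.03  0.04 -0.  ] grip 108 tilt [ 9.e-04  6.e-04 -1.e+00] yaw 73.8
```

```bash
for i in 1 2; do python3 -m crank '[{"rot":[0,0,0],"travel":[0,0,0.0008],"hand":0.015},{"rot":[0,0,0],"travel":[0,0,0.0008],"hand":0.015}]' >/dev/null; python3 st.py; done
```

```text
t11.2 xm(tcp) 77.52 lat -1.28 z 177.92 | Fe -0.6 Fl -0.3 Fz -0.9 | M [-0.03  0.01 -0.02] grip 108 tilt [ 1.1e-03  6.0e-04 -1.0e+00] yaw 73.8
t11.4 xm(tcp) 77.54 lat -1.25 z 177.06 | Fe 0.7 Fl 0.5 Fz -1.0 | M [ 0.05 -0.01  0.05] grip 108 tilt [ 1.1e-03  6.0e-04 -1.0e+00] yaw 73.8
```

```bash
python3 -m crank '[{"rot":[0,0,0],"travel":[0,0,0.0006],"hand":0.015},{"rot":[0,0,0],"travel":[0,0,0.0006],"hand":0.015}]' >/dev/null; python3 st.py
```

```text
t11.6 xm(tcp) 77.53 lat -1.28 z 176.51 | Fe -0.1 Fl 0.3 Fz -1.4 | M [ 0.05  0.   -0.02] grip 108 tilt [ 1.1e-03  6.0e-04 -1.0e+00] yaw 73.8
```

```bash
for i in 1 2; do python3 -m crank '[{"rot":[0,0,0],"travel":[0,0,0.0006],"hand":0.015},{"rot":[0,0,0],"travel":[0,0,0.0006],"hand":0.015}]' >/dev/null; python3 st.py; done
```

```text
t11.8 xm(tcp) 77.57 lat -1.36 z 176.04 | Fe 0.9 Fl 0.8 Fz -0.0 | M [ 0.   -0.   -0.06] grip 108 tilt [ 1.4e-03  7.0e-04 -1.0e+00] yaw 73.8
t12.0 xm(tcp) 77.62 lat -1.53 z 175.97 | Fe -0.5 Fl 1.5 Fz 4.2 | M [-0.05  0.35  0.  ] grip 108 tilt [ 2.e-03  9.e-04 -1.e+00] yaw 73.8
```

The floor is felt at TCP z 176.0. Raise 2 mm and slide the foot back under the crown.

```bash
python3 -m crank '[{"rot":[0,0,0],"travel":[0,0,-0.0015],"hand":0.015},{"rot":[0,0,0],"travel":[0,0,-0.0026],"hand":0.015},{"rot":[0,0,0],"travel":[0,-0.001,-0.0026],"hand":0.015},{"rot":[0,0,0],"travel":[0,-0.003,-0.0026],"hand":0.015},{"rot":[0,0,0],"travel":[0,-0.003,-0.0026],"hand":0.015}]' 120 >/dev/null; python3 st.py; python3 -m crank '[{"rot":[0,0,0],"travel":[0,-0.0015,0],"hand":0.015},{"rot":[0,0,0],"travel":[0,-0.003,0],"hand":0.015},{"rot":[0,0,0],"travel":[0,-0.0035,0],"hand":0.015},{"rot":[0,0,0],"travel":[0,-0.0035,0],"hand":0.015}]'  >/dev/null; python3 st.py;
```

```text
t12.5 xm(tcp) 74.02 lat -1.32 z 177.78 | Fe -0.4 Fl -0.1 Fz -0.7 | M [-0.07 -0.01 -0.05] grip 117 tilt [ 9.e-04  3.e-04 -1.e+00] yaw 73.77
t12.9 xm(tcp) 70.89 lat -1.34 z 177.95 | Fe 0.2 Fl -0.3 Fz -0.8 | M [-0.03 -0.02 -0.  ] grip 117 tilt [ 1.1e-03  6.0e-04 -1.0e+00] yaw 73.79
```

```bash
python3 -m crank '[{"rot":[0,0,0],"travel":[0,-0.001,0],"hand":0.015},{"rot":[0,0,0],"travel":[0,-0.002,0],"hand":0.015},{"rot":[0,0,0],"travel":[0,-0.003,0],"hand":0.015},{"rot":[0,0,0],"travel":[0,-0.004,0],"hand":0.015},{"rot":[0,0,0],"travel":[0,-0.005,0],"hand":0.015},{"rot":[0,0,0],"travel":[0,-0.006,0],"hand":0.015}]'  >/dev/null; python3 st.py; python3 -m crank '[{"rot":[0,0,0],"travel":[0,-0.001,0],"hand":0.015},{"rot":[0,0,0],"travel":[0,-0.0025,0],"hand":0.015},{"rot":[0,0,0],"travel":[0,-0.004,0],"hand":0.015},{"rot":[0,0,0],"travel":[0,-0.006,0],"hand":0.015},{"rot":[0,0,0],"travel":[0,-0.008,0],"hand":0.015},{"rot":[0,0,0],"travel":[0,-0.01,0],"hand":0.015}]'  >/dev/null; python3 st.py;
```

```text
t13.5 xm(tcp) 67.30 lat -1.32 z 178.53 | Fe 7.0 Fl -0.7 Fz -0.6 | M [ 1.91 -0.8  -0.01] grip 118 tilt [ 0.0031  0.0034 -1.    ] yaw 73.91
t14.1 xm(tcp) 57.55 lat -1.32 z 178.61 | Fe 7.3 Fl -0.9 Fz 0.8 | M [ 1.99 -0.64 -0.06] grip 118 tilt [ 0.0033  0.0037 -1.    ] yaw 73.93
```

The stick is coming with a steady pull of about 7 N. Continue.

```bash
python3 -m crank '[{"rot":[0,0,0],"travel":[0,-0.003,0.0003],"hand":0.015},{"rot":[0,0,0],"travel":[0,-0.006,0.0003],"hand":0.015},{"rot":[0,0,0],"travel":[0,-0.009,0.0003],"hand":0.015},{"rot":[0,0,0],"travel":[0,-0.012,0.0003],"hand":0.015},{"rot":[0,0,0],"travel":[0,-0.015,0.0003],"hand":0.015},{"rot":[0,0,0],"travel":[0,-0.018,0.0003],"hand":0.015},{"rot":[0,0,0],"travel":[0,-0.021,0.0003],"hand":0.015},{"rot":[0,0,0],"travel":[0,-0.024,0.0003],"hand":0.015},{"rot":[0,0,0],"travel":[0,-0.027,0.0003],"hand":0.015},{"rot":[0,0,0],"travel":[0,-0.03,0.0003],"hand":0.015}]' >/dev/null; python3 st.py
```

```text
t15.1 xm(tcp) 27.69 lat -1.38 z 178.24 | Fe 8.3 Fl 0.5 Fz -0.6 | M [ 2.16 -0.65 -0.04] grip 118 tilt [ 0.003   0.0039 -1.    ] yaw 73.94
```

```bash
python3 -m crank '[{"rot":[0,0,0],"travel":[0,-0.003,0],"hand":0.015},{"rot":[0,0,0],"travel":[0,-0.006,0],"hand":0.015},{"rot":[0,0,0],"travel":[0,-0.009,0],"hand":0.015},{"rot":[0,0,0],"travel":[0,-0.012,0],"hand":0.015},{"rot":[0,0,0],"travel":[0,-0.015,0],"hand":0.015},{"rot":[0,0,0],"travel":[0,-0.018,0],"hand":0.015},{"rot":[0,0,0],"travel":[0,-0.021,0],"hand":0.015},{"rot":[0,0,0],"travel":[0,-0.023,0],"hand":0.015},{"rot":[0,0,0],"travel":[0,-0.025,0],"hand":0.015},{"rot":[0,0,0],"travel":[0,-0.027,0],"hand":0.015}]' >/dev/null; python3 st.py
python3 -m crank '[{"rot":[0,0,0],"travel":[0,-0.0015,0],"hand":0.015},{"rot":[0,0,0],"travel":[0,-0.003,0],"hand":0.015},{"rot":[0,0,0],"travel":[0,-0.0045,0],"hand":0.015},{"rot":[0,0,0],"travel":[0,-0.006,0],"hand":0.015},{"rot":[0,0,0],"travel":[0,-0.0075,0],"hand":0.015},{"rot":[0,0,0],"travel":[0,-0.009,0],"hand":0.015},{"rot":[0,0,0],"travel":[0,-0.01,0],"hand":0.015},{"rot":[0,0,0],"travel":[0,-0.01,0],"hand":0.015}]' >/dev/null; python3 st.py
```

```text
t16.1 xm(tcp) 0.77 lat -1.42 z 178.10 | Fe 7.0 Fl 0.3 Fz -0.6 | M [ 2.26 -0.53  0.02] grip 118 tilt [ 0.0027  0.0038 -1.    ] yaw 73.94
t16.9 xm(tcp) -12.30 lat -1.76 z 177.54 | Fe 0.6 Fl 0.4 Fz -0.6 | M [0.12 0.02 0.03] grip 118 tilt [ 1.e-03  5.e-04 -1.e+00] yaw 73.77
```

The spring force is gone, so the stick is out. Move forward to free the foot (7 mm overlap), then lift straight up.

```bash
python3 -m crank '[{"rot":[0,0,0],"travel":[0.0003,0.002,0],"hand":0.015},{"rot":[0,0,0],"travel":[0.0003,0.005,0],"hand":0.015},{"rot":[0,0,0],"travel":[0.0003,0.008,0],"hand":0.015},{"rot":[0,0,0],"travel":[0.0003,0.0105,0],"hand":0.015},{"rot":[0,0,0],"travel":[0.0003,0.0105,0],"hand":0.015},{"rot":[0,0,0],"travel":[0.0003,0.0105,0],"hand":0.015}]' >/dev/null; python3 st.py
python3 -m crank '[{"rot":[0,0,0],"travel":[0,0,-0.003],"hand":0.015},{"rot":[0,0,0],"travel":[0,0,-0.008],"hand":0.015},{"rot":[0,0,0],"travel":[0,0,-0.013],"hand":0.015}]' >/dev/null; python3 st.py
python3 -m crank '[{"rot":[0,0,0],"travel":[0,0,-0.015],"hand":0.015},{"rot":[0,0,0],"travel":[0,0,-0.04],"hand":0.015},{"rot":[0,0,0],"travel":[0,0,-0.075],"hand":0.015},{"rot":[0,0,0],"travel":[0,0,-0.085],"hand":0.015},{"rot":[0,0,0],"travel":[0,0,-0.085],"hand":0.015}]' >/dev/null; python3 st.py
python3 - <<'E'
from h import *
a=snap('scene','s4');e=np.array([.284,.9588,0]);l=np.array([-.9588,.284,0]);O=np.array([571.8,29.5,0])
u0,v0=proj(a,O+[0,0,85]).astype(int)-[45,35]
cv2.imwrite('pics/c7.png',cv2.resize(a['img'][v0:v0+60,u0:u0+80],(800,600),interpolation=2)[:,:,::-1])
P,I=cloud(a,u0,v0,u0+80,v0+80);I=I.astype(int);m=(I[:,0]>1.6*I[:,2])&(P[:,2]>70)&(P[:,2]<100)&(I[:,0]>80)
d=P[m]-O;print(m.sum(),'x',np.percentile(d@e,[1,5,50,95,99]),'lat',np.percentile(d@l,[2,50,98]),'z',np.percentile(P[m][:,2],[2,50,98]))
for lo,hi in((-60,-45),(-45,-30),(-30,-15),(-15,0)):
    k=(d@e>lo)&(d@e<hi); print(lo,k.sum(),np.percentile(P[m][k][:,2],80) if k.any() else None)
E
python3 go.py 525 -181.5 255 -11.45
```

```text
t17.5 xm(tcp) -1.37 lat -1.41 z 177.57 | Fe -0.2 Fl 0.4 Fz 0.9 | M [-0.05 -0.01  0.01] grip 118 tilt [ 1.2e-03  5.0e-04 -1.0e+00] yaw 73.81
t17.8 xm(tcp) -1.58 lat -1.50 z 191.22 | Fe -0.1 Fl -0.1 Fz -0.6 | M [0.01 0.03 0.01] grip 118 tilt [ 1.5e-03  7.0e-04 -1.0e+00] yaw 73.79
t18.3 xm(tcp) -1.40 lat -2.29 z 277.78 | Fe 0.2 Fl -0.2 Fz -1.6 | M [-0.04  0.03  0.05] grip 118 tilt [ 0.0053  0.0014 -1.    ] yaw 73.79
158 x [-57.90197479 -56.27608777 -35.35263951 -13.04324139  -9.09340548] lat [-12.42698575  -2.94294872   9.36841072] z [81.59104473 86.90014717 89.62125203]
-60 47 87.81305155795125
-45 45 88.64392425871138
-30 52 88.26540000642062
-15 14 88.06477139800938
travel [-0.0123 -0.2142  0.0205] rot [0.0028 0.0004 1.4878] t 18.35 [572.9586  27.5733 275.8679]
```

View pics/c7.png

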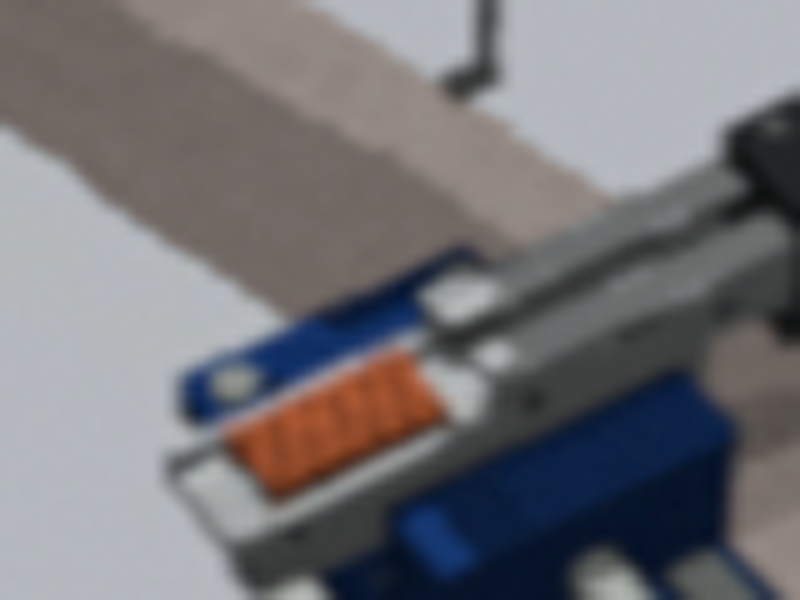

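Stick lies flat in the bay, orange at (230-445, 350-500), x from -58 to -10, top z 87. Now back to slot2.

```bash
python3 -m crank '[{"rot":[0,0,0.149],"travel":[-0.001,-0.02,0.01],"hand":0.015},{"rot":[0,0,0.298],"travel":[-0.003,-0.045,0.01],"hand":0.015},{"rot":[0,0,0.447],"travel":[-0.004,-0.075,0.01],"hand":0.015},{"rot":[0,0,0.595],"travel":[-0.006,-0.105,0.01],"hand":0.015},{"rot":[0,0,0.744],"travel":[-0.008,-0.135,0.01],"hand":0.015},{"rot":[0,0,0.893],"travel":[-0.01,-0.165,0.01],"hand":0.015},{"rot":[0,0,1.042],"travel":[-0.012,-0.19,0.01],"hand":0.015},{"rot":[0,0,1.19],"travel":[-0.012,-0.205,0.01],"hand":0.015},{"rot":[0,0,1.34],"travel":[-0.012,-0.214,0.01],"hand":0.015},{"rot":[0.0028,0,1.488],"travel":[-0.012,-0.214,0.01],"hand":0.015}]' >/dev/null; python3 -m crank '[{"rot":[0,0,0],"travel":[0,0,0],"hand":0.015},{"rot":[0,0,0],"travel":[0,0,0],"hand":0.015},{"rot":[0,0,0],"travel":[0,0,0],"hand":0.015}]';python3 go.py 524.8 -182.2 210 -11.45
```

```text
t: 19.65
eef_pos: [524.5, -180.7, 264.7]
eef_rot: [0.773, 0.635, -0.001, -0.0]
contact_force: [0.3, -0.6, -1.2]
finger_gap: 0.26
gripper_force: 117.9
travel [-0.0014  0.0007  0.0547] rot [-0.0019  0.0008  0.004 ] t 19.65 [ 524.4645 -180.6788  264.7291]
```

```bash
python3 -m crank '[{"rot":[-0.0019,0.0008,0.004],"travel":[-0.0014,0.0007,0.02],"hand":0.015},{"rot":[-0.0019,0.0008,0.004],"travel":[-0.0014,0.0007,0.045],"hand":0.015},{"rot":[-0.0019,0.0008,0.004],"travel":[-0.0014,0.0007,0.0545],"hand":0.015},{"rot":[-0.0019,0.0008,0.004],"travel":[-0.0014,0.0007,0.0545],"hand":0.015},{"rot":[-0.0019,0.0008,0.004],"travel":[-0.0014,0.0007,0.0545],"hand":0.015}]';python3 go.py 524.8 -182.2 139.5 -11.45
```

```text
t: 20.15
eef_pos: [525.3, -182.8, 211.6]
eef_rot: [0.775, 0.632, 0.0, 0.001]
contact_force: [-0.1, 1.2, 0.2]
finger_gap: 0.268
gripper_force: 117.9
travel [ 0.0005 -0.0007  0.0721] rot [ 0.0016  0.0002 -0.0033] t 20.15 [ 525.2549 -182.8294  211.6413]
```

Within 0.7 mm. Lower to inside the slot and check the force.

```bash
python3 -m crank '[{"rot":[0.0016,0,-0.0033],"travel":[0.0005,-0.0007,0.006],"hand":0.015},{"rot":[0.0016,0,-0.0033],"travel":[0.0005,-0.0007,0.012],"hand":0.015},{"rot":[0.0016,0,-0.0033],"travel":[0.0005,-0.0007,0.018],"hand":0.015},{"rot":[0.0016,0,-0.0033],"travel":[0.0005,-0.0007,0.018],"hand":0.015}]';python3 -m crank '[{"rot":[0,0,0],"travel":[0,0,0.02],"hand":0.015},{"rot":[0,0,0],"travel":[0,0,0.04],"hand":0.015},{"rot":[0,0,0],"travel":[0,0,0.048],"hand":0.015},{"rot":[0,0,0],"travel":[0,0,0.048],"hand":0.015}]';python3 go.py 524.8 -182.2 139.2 -11.45
```

```text
t: 20.55
eef_pos: [523.9, -181.8, 191.9]
eef_rot: [0.774, 0.633, -0.001, -0.001]
contact_force: [-0.9, 0.9, 0.1]
finger_gap: 0.264
gripper_force: 117.9
t: 20.95
eef_pos: [523.7, -181.9, 144.0]
eef_rot: [0.774, 0.633, -0.001, -0.001]
contact_force: [-0.1, -0.2, -0.1]
finger_gap: 0.262
gripper_force: 117.9
travel [-0.0001  0.0012  0.0048] rot [-0.0028  0.0003 -0.0009] t 20.95 [ 523.6924 -181.9133  143.9927]
```

```bash
python3 -m crank '[{"rot":[0,0,0],"travel":[0,0.001,0.003],"hand":0.015},{"rot":[0,0,0],"travel":[0,0.001,0.0045],"hand":0.015},{"rot":[0,0,0],"travel":[0,0.001,0.0045],"hand":0.015}]';python3 st.py; python3 -m crank '[{"rot":[0,0,0],"travel":[0,0,0.0005],"hand":0.015},{"rot":[0,0,0],"travel":[0,0,0.0005],"hand":0.015}]' 30
```

```text
t: 21.25
eef_pos: [525.6, -182.5, 140.9]
eef_rot: [0.774, 0.633, 0.0, 0.0]
contact_force: [0.1, 0.5, -0.8]
finger_gap: 0.267
gripper_force: 117.9
t21.2 xm(tcp) -216.36 lat -15.79 z 140.87 | Fe 0.5 Fl 0.1 Fz -0.8 | M [ 0.   -0.    0.02] grip 118 tilt [ 2.e-04 -1.e-04 -1.e+00] yaw -11.5
t: 21.45
eef_pos: [525.5, -182.3, 140.1]
eef_rot: [0.774, 0.633, -0.0, -0.0]
contact_force: [-0.5, 1.0, -0.9]
finger_gap: 0.266
gripper_force: 117.9
```

```bash
for i in 1 2; do python3 -m crank '[{"rot":[0,0,0],"travel":[0,0,0.0007],"hand":0.015},{"rot":[0,0,0],"travel":[0,0,0.0007],"hand":0.015}]' >/dev/null; python3 st.py; done
```

```text
t21.6 xm(tcp) -216.29 lat -15.44 z 139.21 | Fe 0.7 Fl -0.4 Fz -0.9 | M [-0.01  0.01  0.02] grip 118 tilt [-5.e-04  1.e-04 -1.e+00] yaw -11.49
t21.9 xm(tcp) -216.33 lat -15.50 z 139.07 | Fe 1.1 Fl 2.6 Fz 5.1 | M [ 0.28  0.54 -0.05] grip 119 tilt [-2.e-04  4.e-04 -1.e+00] yaw -11.5
```

Guard is seated on the shelf (Fz rises to 5 N). Open and lift off.

```bash
python3 -m crank '[{"rot":[0,0,0],"travel":[0,0,0],"hand":0.025},{"rot":[0,0,0],"travel":[0,0,0],"hand":0.035},{"rot":[0,0,0],"travel":[0,0,0],"hand":0.05},{"rot":[0,0,0],"travel":[0,0,0],"hand":0.07},{"rot":[0,0,0],"travel":[0,0,0],"hand":0.08},{"rot":[0,0,0],"travel":[0,0,0],"hand":0.08},{"rot":[0,0,0],"travel":[0,0,0],"hand":0.08}]'; python3 -m crank '[{"rot":[0,0,0],"travel":[0,0,-0.02],"hand":0.08},{"rot":[0,0,0],"travel":[0,0,-0.05],"hand":0.08},{"rot":[0,0,0],"travel":[0,0,-0.09],"hand":0.08},{"rot":[0,0,0],"travel":[0,0,-0.13],"hand":0.08},{"rot":[0,0,0],"travel":[0,0,-0.17],"hand":0.08},{"rot":[0,0,0],"travel":[0.05,-0.03,-0.2],"hand":0.08},{"rot":[0,0,0],"travel":[0.1,-0.06,-0.2],"hand":0.08},{"rot":[0,0,0],"travel":[0.13,-0.06,-0.2],"hand":0.08},{"rot":[0,0,0],"travel":[0.13,-0.06,-0.2],"hand":0.08}]'
python3 - <<'E'
from h import *
a=snap('scene','s5')['img'];b=snap('top','t5')['img']
z=np.hstack([cv2.resize(a[150:320,95:335],(480,340)),cv2.resize(a[195:320,95:235],(320,340),interpolation=2)])
cv2.imwrite('pics/c8.png',z[:,:,::-1])
c=load('s5');P,I=cloud(c,95,190,235,320);I=I.astype(int)
o=(I[:,0]>1.5*I[:,2])&(I[:,0]>60)&(I[:,1]<0.65*I[:,0])&(P[:,2]>160)&(P[:,1]>-250)
print(o.sum(),P[o].mean(0) if o.any() else 0)
E
```

```text
t: 22.55
eef_pos: [525.3, -182.3, 138.5]
eef_rot: [0.774, 0.633, -0.0, -0.0]
contact_force: [0.3, 0.5, 0.0]
finger_gap: 0.937
gripper_force: 0.0
t: 23.45
eef_pos: [492.6, -35.0, 338.8]
eef_rot: [0.771, 0.637, 0.001, -0.001]
contact_force: [-0.3, -0.8, -0.7]
finger_gap: 0.933
gripper_force: 0.0
48 [ 529.09359835 -183.85957098  165.6905473 ]
```

View pics/c8.png

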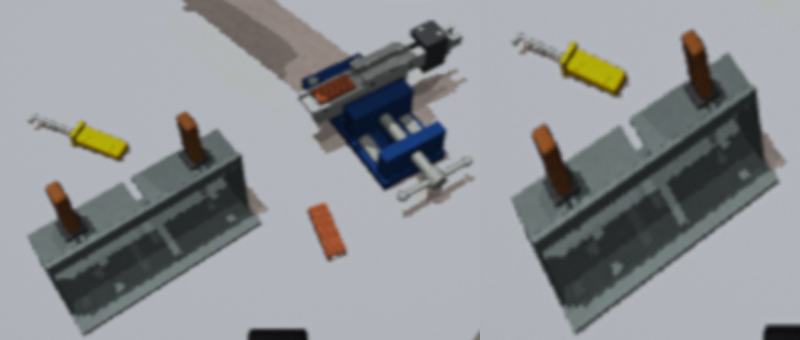

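The pick hangs upright in its slot at (190,140), the awl and spare are unmoved, and the stick lies in the bay at (335,90). The arm is clear.

```bash
python3 -c "
from plant import hand_in; print(hand_in())"
```

```text
the job is handed in; nothing more can be done
None
```

The job is handed in: the stick lies flat in the open loading bay, clear of the roof, and the pick is back in its original rack slot; the parts of the bench in my last picture looked undisturbed, and it took about 23.5 s of the 61 s allowed.

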